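Trip the hidden catch of the collet tray with the release pin

ROBOT

A 7-joint arm with a two-finger parallel gripper is mounted at the origin on the work surface. World frame = base frame: x ahead of the robot, y to its left, z up, the work surface at z = 0. Lengths are in m, angles in rad, forces in N, time in s.
With the tool pointing down it reaches from about 0.4 to 0.9 m from the base axis. Payload 5.5 kg.
Tool frame: the origin (TCP) lies on the centre line of the jaws, within the pads' length; the fingertips stand 8 mm ahead of it and the grasp point (between the pads) lies 11 mm behind it; z points along the fingers, y is the line along which they close (so a half turn about z gives the same grasp; the last joint's range is limited). The gripper opens to 85 mm and grips with 20 to 120 N. Pads are 22 mm wide; open, the fingers measure 114 mm over their backs; the gripper's body (76 mm by 85 mm) begins 54 mm behind the grasp point. The pads swing forward as they close: fully open they stand 13 mm farther back than shut.
Start: joints at [-1.013, 0.501, -0.427, 1.55, 0.221, 1.138, -0.21], TCP at [0.189, 0.622, 0.239] pointing down, gripper open.
Joint ranges: [-2.88, 2.88], [-0.31, 2.03], [-1.54, 1.56], [0.2, 2.42], [-1.41, 4.55], [0.19, 2.02], [-2.57, 2.57]. Speed limits (rad/s): [2.57, 2.57, 3.14, 3.14, 3.14, 3.14, 3.14].

INTERFACE

Orientations are given as a rotation vector (axis times angle).
In Python, from rig import sensors, grab_frame, ticket gives the robot as it stands. The module is installed in compiled form; this text tells all that it offers.
- The arm moves only by the tool arm_command, never from a script. Its argument "moves" is a list that holds one entry, the list of rows, each a list of 4 numbers: the shift along the tool's x, y, z in cm, then the turn about the tool's z in degrees. A call has 1 to 5 rows; each row shifts and turns the commanded pose from where the row before left it, along the tool's axes as they then stand; what a row does not reach is not made up. A row lasts 1/10 s, in which the tool goes at most 50 mm and 8.59 degrees, less where a joint would pass 70% of its speed; a pose out of reach is approached as far as the arm can. A call is refused whole if a number of a shift passes 5 or a number of a turn 8.59, either way. A call with a gripper value outside its range is refused whole. "gripper" is the opening, from 0 (shut) to 1 (fully open), set as the call begins (left out, the last holds). The fingers move at their own pace and stop on an object; "squeeze" is the grip in N (left out, the last holds). Time passes only in rows, so rows that do not move let the fingers close. It gives the time, the measured TCP pose, the force, the opening and the grip force at its end, in the units of the state.
- sensors.observe(): the state, without advancing time (a new reading comes with each control period).
- grab_frame(name): name is "scene" or "top"; returns a dict with "img" (400x640x3 uint8, blue, green, red), "range_z" (400x640 float32, m along the optical axis (not along the pixel's ray), 0 where there is no reading), "fov_y" (degrees; the focal length in pixels is half the picture's height over the tangent of half this angle, whatever the lens; pixels are square), "cx", "cy" (the principal point, pixels), "rvec" (rotation vector, rad) and "tvec" (3), from world to camera coordinates, as OpenCV has them. Camera axes: x right, y down, z forward; pixel columns grow to the right and rows downward; lengths in m; the calibration is good to about 2 mm. A picture is of the moment at which its call begins.
- ticket.hand_in(): hands the job in; it is judged then, once.
The state is a dict: "t": time; "q": joint angles; "joint_velocities": joint speeds; "joint_efforts": joint torques, N m; "ee_pos": TCP position; "tcp_rot": TCP orientation; "wrist_force": force on the tool from outside, world axes, zero at the start; "torque": the same for the moment, N m; "grip_width": opening from 0.0 (shut) to 1.0 (fully open); "grasp_force": force on a finger pad.
Only numpy, scipy, OpenCV 4.12 (cv2) and the standard library are available. Lean on these libraries where they do the work, as an engineer would, in place of code of your own. Each camera call takes 0.05 s, during which the arm holds its last target. There are 200 camera calls.

TASK

The collet tray of the green unit is locked. Take the red-handled release pin from the wooden rack, put it straight down through the hole in the brass plate, feel for the catch underneath and press it down gently (always below 20 N), keeping it pressed until the tray's own spring has pushed the tray fully out. Then put the pin back upright and fully down in the rack and let go; only the pin may touch the unit, and the other tools, the oil bottle and the grinding wheel stay as they are.

Things in the scene. Friction and masses are not known exactly. Their poses are not given: they have to be found in the camera images.
- unit: Green cast housing, fixed, 180 (x) by 140 (y) by 85 mm high; origin at the centre of its underside, z up; the yellow tray front is on its -x side. A square brass plate, 44 mm wide, 10 mm thick, lies flush in the middle of its top with one vertical hole. Hidden below it is a spring catch; 20 N or more of pin force on plate or catch does damage.
- hole (a point): Mouth of the access hole, on the top face of the brass plate, 85 mm above the bench; 11 mm in diameter, 2 mm chamfer. Below it, unseen, the catch's flat 16 mm head rests 11 to 36 mm under the plate's top (each unit differs). It moves straight down against a spring: 3 N at first, 0.7 N per mm; it frees the tray after 5 to 6 mm (7 N) and meets a hard stop at 8 mm (9 N).
- tray (a joint): How far the tray is out along the unit's -x, in m: 0 locked, 0.060 fully out. A damped spring drives it out at 10 to 20 mm/s (4 to 5 s in all) while the catch is held down. A ratchet of four teeth, 10 mm apart, stops it at the next tooth if the catch is let up before 0.040; the catch can then be pressed again. Beyond that it runs out by itself.
- tray_front (a point): Middle of the top edge of the yellow tray front (134 mm wide, 38 mm high, 6 mm thick), 41 mm above the bench; moves with the tray.
- pin: Release pin, loose, 90 g: steel shaft 7 mm in diameter, 50 mm long with a 4 mm tapered nose, then a round red handle 16 mm in diameter, 45 mm long. Origin at the tip, z towards the handle (handle from z = 50 to 95 mm). It stands tip down in a rack hole, the handle's shoulder on the rack's top, its tip 4 mm above the bench.
- pin_tip (a point): Tip of the pin's shaft (the pin's origin).
- rack: Brown wooden block, fixed, 70 (x) by 220 (y) by 54 mm high, origin at the centre of its underside, z up. Four vertical blind holes in a row at local x = 0, y = -84, -28, 28, 84 mm, each 11 mm in diameter, 52 mm deep, with a 2 mm chamfer. Three hold the red pin, the scriber and the reamer in any order; any free hole will do for the pin afterwards.
- scriber: Bystander: like the pin, but with a yellow handle 16 mm in diameter, standing in the rack; origin at its tip.
- reamer: Bystander: standing in the rack, steel collar 20 mm in diameter and a black handle 12 mm in diameter, 42 mm above the rack; origin at its tip.
- oil: Bystander: yellow oil bottle with a red cap, 48 mm in diameter, 110 mm high, standing on the bench beyond the rack; origin under its centre.
- wheel: Bystander: blue grinding wheel lying on the bench beyond the unit, 100 mm in diameter, 22 mm thick; origin under its centre.

How it is judged:
On the way, in this order (a step that is already met when the one before it is completed fails the run):
1. the pin is lifted clear of the rack (z of pin_tip in the frame of rack above 0.06 m), for 0.05 s.
2. with the pin more than 8 mm down the hole, the tray starts to come out (z of pin_tip in the frame of hole below -0.008 m and horizontal distance between pin_tip and hole below 0.008 m and value of joint tray above 0.003 m), for 0.05 s.
3. the tray is fully out (more than 55 mm) (value of joint tray above 0.055 m), for 0.1 s.
At the end, for the whole second after the job is handed in: The tray is more than 55 mm out; the pin stands at rest in a hole of the rack, upright within 0.15 rad, its tip less than 10 mm above the bench (shoulder within 6 mm of the rack's top), released (value of joint tray above 0.055 m and z of pin_tip in the frame of rack below 0.01 m and x of pin_tip in the frame of rack between -0.02 and 0.02 m and y of pin_tip in the frame of rack between -0.1 and 0.1 m and angle between pin's own z axis and vertical below 0.15 rad and linear speed of pin below 0.02 m/s and contact force between the fingers and pin below 0.1 N); the robot touches nothing.
It fails at once if the pin presses on the unit or its catch with more than 20 N (contact force between pin and unit above 20 N).
It fails at once if the gripper or arm presses on the unit with more than 5 N (contact force between any of the fingers, the arm and unit above 5 N).
It fails at once if the scriber or the reamer is moved more than 15 mm (distance of any of scriber, reamer from where it was at the start of the episode above 0.015 m).
It fails at once if the oil bottle or the grinding wheel is moved more than 20 mm, or the bottle tipped (distance of any of oil, wheel from where it was at the start of the episode above 0.02 m or angle between oil's own z axis and vertical above 0.4 rad).
It also fails if it takes over 64 s, if anything falls off the work surface, if the arm or the gripper's body presses on something with over 40 N, if the wrist force passes 120 N, or if a joint passes its speed limit or range.

## Working session

There is one attempt and no reset: what is moved stays moved. The work goes in short steps, Python scripts to look and compute and a tool call to move; the robot and the scene stay as the last step left them, time stands still between calls to the robot, and variables do not carry over. Pictures are saved under pics/ and viewed, at most 10 in all, crops included, and the job is handed in when it is done.

Besides the shell and the picture viewer there is one more tool, called as a command line: name --argument value ..., lists and objects as JSON in quotes. arm_command: Moves the arm, as the interface text tells. Its arguments: {"type":"object","properties":{"moves":{"type":"array","items":{"type":"array","items":{"type":"array","items":{"type":"number"}}}},"gripper":{"type":"number"},"squeeze":{"type":"number"}},"required":["moves"]}

```bash
mkdir -p pics; cat > h.py <<'E'
import numpy as np, cv2
from rig import sensors, grab_frame, ticket
def cam(f):
    R=cv2.Rodrigues(np.array(f["rvec"],float))[0]; t=np.array(f["tvec"],float).ravel()
    fl=f["img"].shape[0]/2/np.tan(np.radians(f["fov_y"])/2); return R,t,fl
def onplane(f,u,v,z):
    R,t,fl=cam(f); d=R.T@np.array([(u-f["cx"])/fl,(v-f["cy"])/fl,1.]); c=-R.T@t
    return c+d*(z-c[2])/d[2]
def cloud(f):
    R,t,fl=cam(f); Z=f["range_z"].astype(float); v,u=np.indices(Z.shape)
    P=np.stack([(u-f["cx"])/fl*Z,(v-f["cy"])/fl*Z,Z],-1); W=(P-t)@R; W[Z==0]=np.nan; return W
def px(f,p):
    R,t,fl=cam(f); c=R@np.array(p)+t; return f["cx"]+fl*c[0]/c[2], f["cy"]+fl*c[1]/c[2]
E
python3 - <<'E'
from h import *
import pickle
F={n:grab_frame(n) for n in("scene","top")}
pickle.dump(F,open("F0.pkl","wb"))
for n,f in F.items():
    cv2.imwrite(f"pics/{n}0.png",f["img"]); R,t,fl=cam(f); print(n,-R.T@t,fl,R[2],(f["range_z"]>0).mean())
s=sensors.observe();print(s)
E
```

```text
scene [ 1.04624238 -0.3261376   0.4577242 ] 368.5220190647596 [-0.66435864  0.49086982 -0.56362613] 0.99626171875
top [ 4.12603884e-01 -2.38918009e-04  9.60592496e-01] 425.71785490720913 [ 0.18214857 -0.01882178 -0.98309086] 0.99615234375
{'t': 0.1, 'q': array([-1.0127737 ,  0.50178913, -0.42678289,  1.55133088,  0.22078836,
        1.1382954 , -0.21025959]), 'joint_velocities': array([ 0.00093711, -0.00338781, -0.00094275, -0.00242195,  0.00203026,
        0.00025516, -0.00029543]), 'joint_efforts': array([-1.06264817e-02, -5.70812988e+01, -5.83812296e+00, -2.81749463e+01,
        1.05529025e-02,  5.48652009e-03, -1.01453071e-05]), 'ee_pos': array([0.18874257, 0.62136069, 0.23834497]), 'tcp_rot': array([-4.61289808e-01, -3.10720549e+00,  2.73835518e-03]), 'wrist_force': array([-0.5844256 ,  0.07955509, -1.31820931]), 'torque': array([ 0.0190511,  0.0066599, -0.0300486]), 'grasp_force': 0.0, 'grip_width': 0.9980665990529769}
```

View pics/scene0.png

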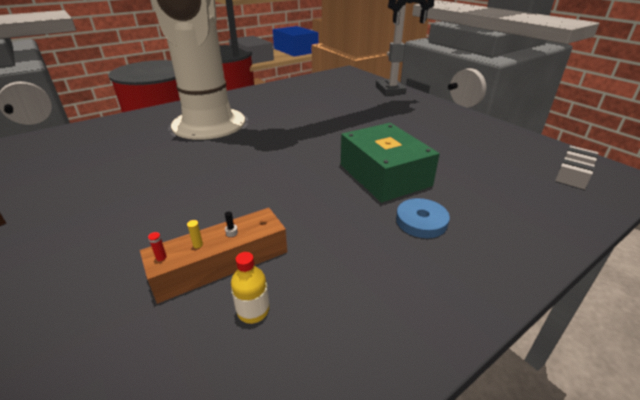

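View pics/top0.png

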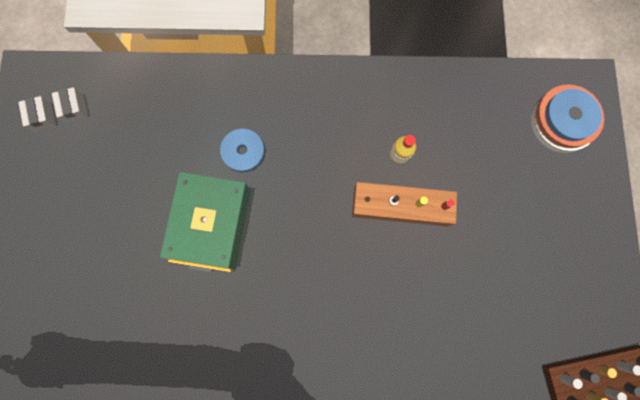

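The scene view shows the rack at (215,250), with red, yellow and black tools and a free hole at (263,222), and the unit at (388,158). In the top view the red handle is at (448,204), the free hole at (367,199) and the brass plate at (204,219). Next I'll measure these.

```bash
cat >> h.py <<'E'
def blob(mask,box):
    m=np.zeros_like(mask); x0,y0,x1,y1=box; m[y0:y1,x0:x1]=mask[y0:y1,x0:x1]
    c=max(cv2.findContours(m,cv2.RETR_EXTERNAL,cv2.CHAIN_APPROX_NONE)[0],key=cv2.contourArea)
    mm=np.zeros_like(mask); cv2.drawContours(mm,[c],-1,255,-1); return c,mm
def plane_rect(f,c,z):
    p=np.array([onplane(f,u,v,z)[:2] for u,v in c[:,0]],np.float32); return cv2.minAreaRect(p*1000)
E
python3 - <<'E'
from h import *
import pickle
F=pickle.load(open("F0.pkl","rb")); f=F["top"]; h=cv2.cvtColor(f["img"],cv2.COLOR_BGR2HSV); W=cloud(f)
R=lambda a,b:cv2.inRange(h,a,b)
red=R((0,180,60),(5,255,255))|R((172,180,60),(180,255,255))
c,m=blob(red,(435,190,465,220)); 
P=W[m>0]; print("pin red n",len(P),"zmax",np.nanmax(P[:,2])); T=P[P[:,2]>0.088]; print("top pts",len(T),np.nanmean(T,0), cv2.boundingRect(c))
c,m=blob(R((15,80,100),(35,255,255)),(180,195,230,240)); print("plate",plane_rect(f,c,.085),np.nanmedian(W[m>0][:,2]))
c,m=blob(R((60,80,20),(90,255,255)),(140,150,270,290)); mz=m&((W[...,2]>.078)*255).astype(np.uint8); c,_=blob(mz,(140,150,270,290)); print("unit",plane_rect(f,c,.085))
mz=((W[...,2]>.046)&(W[...,2]<.062)).astype(np.uint8)*255; c,m=blob(mz,(340,170,470,235)); print("rack",plane_rect(f,c,.054), np.nanmedian(W[m>0][:,2]))
dark=R((0,0,0),(180,255,70)); c,m=blob(dark,(360,193,374,206)); M=cv2.moments(m); u,v=M["m10"]/M["m00"],M["m01"]/M["m00"]; print("free",u,v,onplane(f,u,v,.054))
print("yel",onplane(f,424,201,.095),"hole",onplane(f,204,219,.085))
# scene view
f=F["scene"]; h=cv2.cvtColor(f["img"],cv2.COLOR_BGR2HSV); W=cloud(f)
red=R((0,180,60),(5,255,255))|R((172,180,60),(180,255,255))
c,m=blob(red,(145,228,170,265)); P=W[m>0]; print("scene red",np.nanmin(P,0),np.nanmax(P,0),np.nanmedian(P,0))
c,m=blob(R((15,80,100),(35,255,255)),(370,130,405,155)); print("plate",plane_rect(f,c,.085))
for n,b in(("top",(180,195,230,240)),("top",(355,180,465,228)),("scene",(370,130,405,155))):
    x0,y0,x1,y1=b; g=F[n]["img"][y0:y1,x0:x1]; cv2.imwrite(f"pics/c_{n}{x0}.png",cv2.resize(g,None,fx=6,fy=6,interpolation=2))
a=[cv2.imread("pics/c_top355.png"),cv2.imread("pics/c_top180.png"),cv2.imread("pics/c_scene370.png")]
o=np.zeros((570,670,3),np.uint8)
o[:288,:660]=a[0]; o[290:560,:300]=a[1]; o[290:440,310:520]=a[2]; cv2.imwrite("pics/crops.png",o)
E
```

```text
pin red n 1 zmax 0.08061360457422323
top pts 0 [nan nan nan] (445, 207, 1, 1)
plate ((527.4301147460938, 223.79957580566406), (46.3319091796875, 46.06417465209961), 80.94335174560547) 0.08501532908055379
unit ((526.7423706054688, 222.87136840820312), (139.31192016601562, 177.1870880126953), 81.06939697265625)
rack ((569.7131958007812, -202.1782989501953), (220.66583251953125, 71.47551727294922), 84.86587524414062) 0.05385428337805541<stdin>:7: RuntimeWarning: Mean of empty slice
Traceback (most recent call last):
  File "h.py", line 16, in blob
    c=max(cv2.findContours(m,cv2.RETR_EXTERNAL,cv2.CHAIN_APPROX_NONE)[0],key=cv2.contourArea)
ValueError: max() iterable argument is empty
```

```bash
python3 - <<'E'
from h import *
import pickle
F=pickle.load(open("F0.pkl","rb")); f=F["top"]; W=cloud(f)
m=((W[...,2]>.086)&(W[...,2]<.11)).astype(np.uint8)*255; n,l,st,ce=cv2.connectedComponentsWithStats(m[:, :])
for i in range(1,n):
    if st[i,4]>5 and 350<ce[i][0]<470 and 170<ce[i][1]<230: print(st[i],ce[i],np.nanmedian(W[l==i],0),f["img"][l==i].mean(0))
g=f["img"]; print(g[193:206,360:375].sum(2)); print(g[212:228,196:212].sum(2))
f=F["scene"]; h=cv2.cvtColor(f["img"],cv2.COLOR_BGR2HSV); W=cloud(f);R=lambda a,b:cv2.inRange(h,a,b)
red=R((0,150,60),(8,255,255))|R((172,150,60),(180,255,255))
c,m=blob(red,(145,228,170,265)); P=W[m>0]; print("scene red",np.nanmin(P,0),np.nanmax(P,0),np.nanmedian(P,0),cv2.boundingRect(c))
c,m=blob(R((15,80,100),(35,255,255)),(370,130,405,155)); print("plate",plane_rect(f,c,.085))
x=[]
for n,b in(("top",(355,180,465,228)),("top",(180,195,230,240)),("scene",(370,130,405,155))):
    x0,y0,x1,y1=b; x.append(cv2.resize(F[n]["img"][y0:y1,x0:x1],None,fx=6,fy=6,interpolation=2))
o=np.zeros((570,670,3),np.uint8)
o[:288,:660]=x[0]; o[290:560,:300]=x[1]; o[290:440,310:520]=x[2]; cv2.imwrite("pics/crops.png",o)
E
```

```text
[393 196   6   6  31] [395.4516129  198.29032258] [ 0.5722205  -0.17388756  0.09517985] [69.38709677 76.83870968 90.48387097]
[418 197  10   9  57] [422.47368421 200.70175439] [ 0.56711663 -0.22951235  0.09804927] [ 97.9122807  210.05263158 224.61403509]
[445 200   9   8  59] [449.16949153 203.3559322 ] [ 0.56239405 -0.28451365  0.09793971] [ 76.71186441  85.84745763 214.89830508]
[[478 474 479 474 478 484 476 469 468 481 479 479 463 480 470]
 [478 490 482 486 487 489 481 482 486 485 476 478 480 475 484]
 [472 487 488 477 486 482 469 463 458 481 490 483 480 473 474]
 [462 474 472 473 467 436 383 368 387 426 463 487 478 481 475]
 [448 448 457 427 394 320 267 239 257 338 405 438 458 447 455]
 [436 441 443 416 359 268 221 216 230 256 359 424 442 420 433]
 [444 451 438 424 350 278 207 209 235 276 360 426 439 448 436]
 [471 450 466 452 401 292 244 224 246 311 403 446 445 450 444]
 [472 469 469 470 441 379 321 297 320 388 448 466 463 473 466]
 [465 469 477 482 474 455 411 408 417 450 471 472 482 476 474]
 [484 472 474 481 476 476 470 478 465 482 478 471 471 469 469]
 [493 478 479 482 476 4
[... 726 characters left out ...]
53 471 438 531 631 627 606 605 614 610 617 611]
 [614 608 611 611 590 555 521 519 555 602 606 604 617 609 613 613]
 [605 616 613 614 609 601 592 589 588 599 607 607 610 604 611 611]
 [613 612 606 615 623 614 611 614 622 612 612 612 605 611 622 610]
 [607 616 618 608 619 612 617 614 610 614 616 611 616 619 613 611]
 [609 608 608 611 614 610 613 611 611 610 614 616 615 604 619 615]
 [608 615 611 614 612 613 607 595 608 608 610 607 609 616 616 618]]
scene red [ 0.46020349 -0.29453572  0.0005789 ] [ 0.57545486 -0.27918508  0.09318218] [ 0.57202385 -0.28788326  0.07369246] (151, 240, 15, 22)
plate ((528.001708984375, 224.68101501464844), (49.056800842285156, 49.458580017089844), 81.9166259765625)
```

View pics/crops.png

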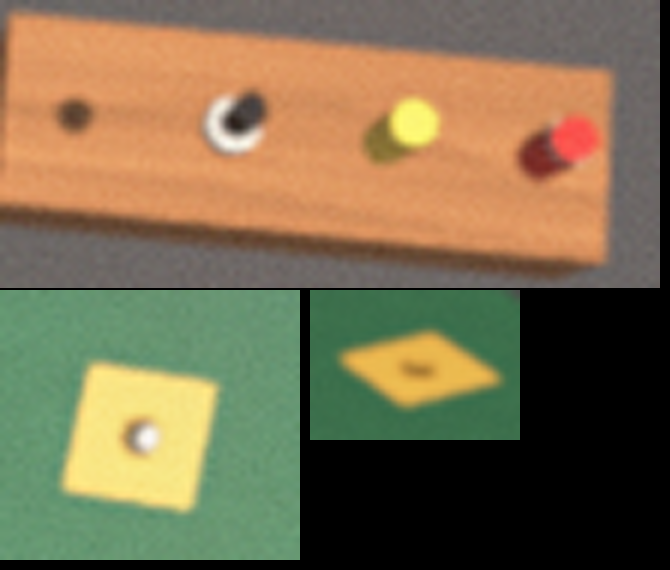

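The free hole is at about (367,199), with reamer, scriber and pin following to its right; the brass plate's hole is near its centre, at about (203,219). I'll turn the tool first so the jaws close across the rack.

arm_command --moves '[[[0,0,0,8.5],[0,0,0,8.5],[0,0,0,8.5],[0,0,0,8.5],[0,0,0,8.5]]]'

```text
t: 0.6
ee_pos: [0.1887, 0.6216, 0.2387]
tcp_rot: [1.565, 2.724, -0.002]
wrist_force: [0.1, 0.0, 0.4]
grip_width: 1.001
grasp_force: 0.0
```

arm_command --moves '[[[0,0,0,8.5],[0,0,0,8.5],[0,0,0,8.5],[0,0,0,8.5],[0,0,0,1.7]]]' --gripper 0.6

```text
t: 1.1
ee_pos: [0.1886, 0.6216, 0.2387]
tcp_rot: [2.32, 2.117, -0.001]
wrist_force: [0.2, 0.6, 0.3]
grip_width: 0.602
grasp_force: 0.0
```

arm_command --moves '[[[-3,4,0,0],[-3,4,0,0],[-3,4,0,0],[-3,4,0,0],[-3,4,0,0]]]'

```text
t: 1.6
ee_pos: [0.3759, 0.4532, 0.2392]
tcp_rot: [2.314, 2.125, -0.0]
wrist_force: [1.1, 1.2, 0.6]
grip_width: 0.601
grasp_force: 0.0
```

arm_command --moves '[[[-4.5,2,0,0],[-4.5,2,0,0],[-4.5,2,0,0],[-4.5,2,0,0],[-4.5,2,0,0]]]'

```text
t: 2.1
ee_pos: [0.4546, 0.2198, 0.2393]
tcp_rot: [2.314, 2.125, 0.0]
wrist_force: [1.0, -0.0, 0.2]
grip_width: 0.601
grasp_force: 0.0
```

```bash
cat >> h.py <<'E'
def rel(p,v=True):
    s=sensors.observe(); R=cv2.Rodrigues(np.array(s["tcp_rot"],float))[0]; d=R.T@(np.array(p)-s["ee_pos"])*100
    print("t %.2f"%s["t"],"ee",s["ee_pos"].round(4),"yang %.2f"%np.degrees(np.arctan2(R[1,1],R[0,1])),"tilt",R[:2,2].round(4),"delta cm",d.round(2),"F",s["wrist_force"].round(2),"grip",round(s["grip_width"],3),round(s["grasp_force"],1),"q7 %.2f"%s["q"][6])
E
python3 -c "
from h import *
rel([.5622,-.2855,.2])
import pickle
f=pickle.load(open('F0.pkl','rb'))['top']
print(onplane(f,449.2,203.4,.099),onplane(f,366.9,198.5,.054),onplane(f,203.2,219.2,.085),onplane(f,203.7,219.4,.085))"
```

```text
t 2.10 ee [0.4546 0.2198 0.2393] yang -4.89 tilt [ 0. -0.] delta cm [-49.43  15.03   3.93] F [ 0.98 -0.02  0.2 ] grip 0.601 0.0 q7 -0.58
[ 0.56170453 -0.28400973  0.099     ] [ 0.57868305 -0.11964356  0.054     ] [0.52654878 0.22325732 0.085     ] [0.52614211 0.22220962 0.085     ]
```

arm_command --moves '[[[-4.7,1.5,0,0],[-4.7,1.5,0,0],[-4.7,1.5,0,0],[-4.7,1.5,0,0],[-4.7,1.5,0,0]]]'

```text
t: 2.6
ee_pos: [0.5082, -0.0208, 0.2394]
tcp_rot: [2.314, 2.125, 0.0]
wrist_force: [1.4, -0.1, -0.1]
grip_width: 0.599
grasp_force: 0.0
```

arm_command --moves '[[[-4.7,1.5,0,0],[-4.7,1.5,0,0],[-4.7,1.5,0,0],[-4.7,1.5,0,0],[-4.7,1.5,0,0]]]'

```text
t: 3.1
ee_pos: [0.5622, -0.2613, 0.2391]
tcp_rot: [-2.314, -2.125, -0.0]
wrist_force: [0.8, 0.7, 0.4]
grip_width: 0.604
grasp_force: 0.0
```

```bash
python3 -c "
from h import *
rel([.562,-.285,.073])"
```

```text
t 3.10 ee [ 0.5622 -0.2613  0.2391] yang -4.88 tilt [-0.0003  0.0003] delta cm [-2.37  0.19 16.6 ] F [0.82 0.68 0.36] grip 0.604 0.0 q7 0.43
```

arm_command --moves '[[[-1.2,0.1,0,0],[-1.2,0.1,3,0],[0,0,4,0],[0,0,3.5,0],[0,0,2.5,0]]]'

```text
t: 3.6
ee_pos: [0.5605, -0.2823, 0.1063]
tcp_rot: [-2.312, -2.122, 0.002]
wrist_force: [-0.5, 0.4, -0.1]
grip_width: 0.599
grasp_force: 0.0
```

```bash
python3 -c "
from h import *
rel([.562,-.285,.073])
a=grab_frame('top')['img'][150:260,330:490];b=grab_frame('scene')['img'][170:280,110:270]
cv2.imwrite('pics/app.png',cv2.resize(np.vstack([a,b]),None,fx=2.7,fy=2.7))"
```

```text
t 3.60 ee [ 0.5605 -0.2823  0.1063] yang -4.91 tilt [-0.0032  0.0021] delta cm [-0.27  0.18  3.33] F [-0.5   0.38 -0.14] grip 0.599 0.0 q7 0.51
```

View pics/app.png

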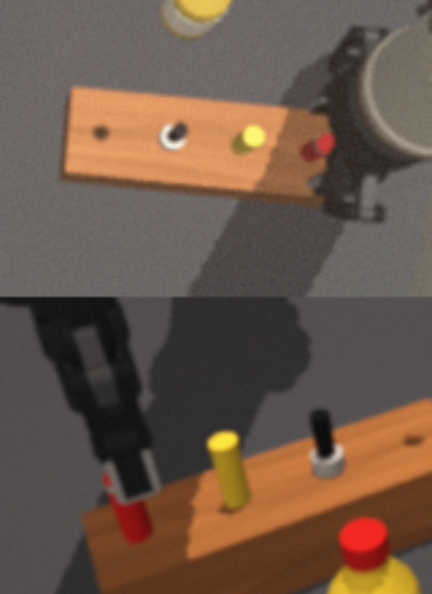

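The open fingers straddle the red handle, and the yellow and black tools stand clear of them. I'll go down and close.

arm_command --moves '[[[-0.2,0.15,1.7,0],[0,0,1.4,0],[0,0,0.3,0],[0,0,0,0]]]'

```text
t: 4.1
ee_pos: [0.5631, -0.2857, 0.075]
tcp_rot: [-2.317, -2.121, 0.0]
wrist_force: [-0.4, -0.1, 0.3]
grip_width: 0.603
grasp_force: 0.0
```

```bash
python3 -c "
from h import *
rel([.562,-.285,.073])"
```

```text
t 4.10 ee [ 0.5631 -0.2857  0.075 ] yang -5.07 tilt [-0.0005  0.0003] delta cm [ 0.06 -0.12  0.2 ] F [-0.4  -0.11  0.31] grip 0.603 0.0 q7 0.52
```

arm_command --moves '[[[0,0,0.15,0],[0,0,0,0],[0,0,0,0],[0,0,0,0],[0,0,0,0]]]' --gripper 0 --squeeze 60

```text
t: 4.6
ee_pos: [0.5638, -0.286, 0.0746]
tcp_rot: [2.317, 2.12, 0.001]
wrist_force: [-0.3, 0.8, 4.8]
grip_width: 0.166
grasp_force: 58.5
```

```bash
python3 -c "
from h import *
rel([.562,-.285,.073])"
```

```text
t 4.60 ee [ 0.5638 -0.286   0.0746] yang -5.09 tilt [ 0.0012 -0.0004] delta cm [ 0.09 -0.19  0.16] F [-0.27  0.76  4.76] grip 0.166 58.5 q7 0.52
```

arm_command --moves '[[[0,0,-0.5,0],[0,0,-2,0],[0,0,-3.5,0],[0,0,-4,0],[0,0,-2,0]]]'

```text
t: 5.1
ee_pos: [0.5644, -0.2867, 0.1972]
tcp_rot: [2.315, 2.118, 0.002]
wrist_force: [1.4, 0.0, -0.7]
grip_width: 0.165
grasp_force: 59.4
```

```bash
python3 -c "
from h import *
rel([.5268,.2231,.195])
b=grab_frame('scene')['img'][140:280,90:270]
cv2.imwrite('pics/lift.png',cv2.resize(b,None,fx=4,fy=4))"
```

```text
t 5.10 ee [ 0.5644 -0.2867  0.1972] yang -5.10 tilt [ 0.0035 -0.0017] delta cm [50.44 -8.28  0.12] F [ 1.44  0.01 -0.72] grip 0.165 59.4 q7 0.48
```

View pics/lift.png

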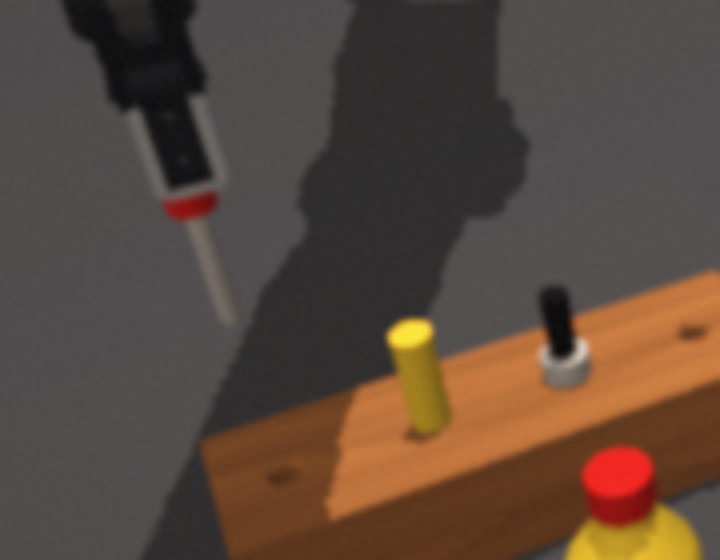

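The pin is out of the rack and hanging in the jaws, its tip at crop (232,322); the other tools are untouched. Now I'll carry it over to the unit.

arm_command --moves '[[[2.5,-0.4,0,0],[4,-0.6,0,0],[4,-0.6,0,0],[4,-0.6,0,0],[4,-0.7,0,0]]]'

```text
t: 5.65
ee_pos: [0.5499, -0.0973, 0.1931]
tcp_rot: [-2.317, -2.12, 0.001]
wrist_force: [0.4, 0.4, -1.2]
grip_width: 0.169
grasp_force: 59.4
```

arm_command --moves '[[[4,-0.7,0,0],[4,-0.7,0,0],[4,-0.7,0,0],[4,-0.7,0,0],[4,-0.7,0,0]]]'

```text
t: 6.15
ee_pos: [0.5327, 0.1048, 0.1932]
tcp_rot: [-2.318, -2.12, 0.002]
wrist_force: [0.5, 0.3, -1.0]
grip_width: 0.166
grasp_force: 59.4
```

arm_command --moves '[[[4,-0.7,0,0],[4,-0.7,0,0],[3,-0.6,0,0],[0.5,0,0,0],[0,0,0,0]]]'

```text
t: 6.65
ee_pos: [0.5231, 0.2209, 0.193]
tcp_rot: [-2.314, -2.124, 0.002]
wrist_force: [0.4, 0.8, -1.2]
grip_width: 0.166
grasp_force: 59.4
```

```bash
python3 -c "
from h import *
rel([.5268,.2231,.195])"
```

```text
t 6.65 ee [0.5231 0.2209 0.193 ] yang -4.92 tilt [-0.0013 -0.0005] delta cm [ 0.26  0.35 -0.2 ] F [ 0.38  0.8  -1.24] grip 0.166 59.4 q7 -0.47
```

arm_command --moves '[[[0.25,0.35,1,0],[0,0,1.2,0],[0,0,0.6,0],[0,0,0,0],[0,0,0,0]]]'

```text
t: 7.15
ee_pos: [0.5276, 0.2211, 0.1654]
tcp_rot: [-2.319, -2.119, 0.001]
wrist_force: [-0.4, 0.7, -0.5]
grip_width: 0.165
grasp_force: 59.4
```

```bash
python3 -c "
from h import *
rel([.5268,.2231,.163])
f=grab_frame('scene');t=grab_frame('top')
print('exp tip px',px(f,[.5268,.2231,.095]),'hole px',px(f,[.5265,.223,.085]))
o=np.zeros((560,780,3),np.uint8)
o[:,:]=cv2.resize(f['img'][95:165,345:442],(780,560),interpolation=2)
cv2.imwrite('pics/over.png',o)"
```

```text
t 7.15 ee [0.5276 0.2211 0.1654] yang -5.14 tilt [-0.0008 -0.0005] delta cm [ 0.19 -0.09  0.24] F [-0.41  0.67 -0.53] grip 0.165 59.4 q7 -0.47
exp tip px (np.float64(387.15633203224724), np.float64(138.46372883314297)) hole px (np.float64(386.5997417914285), np.float64(142.48330249851648))
```

View pics/over.png

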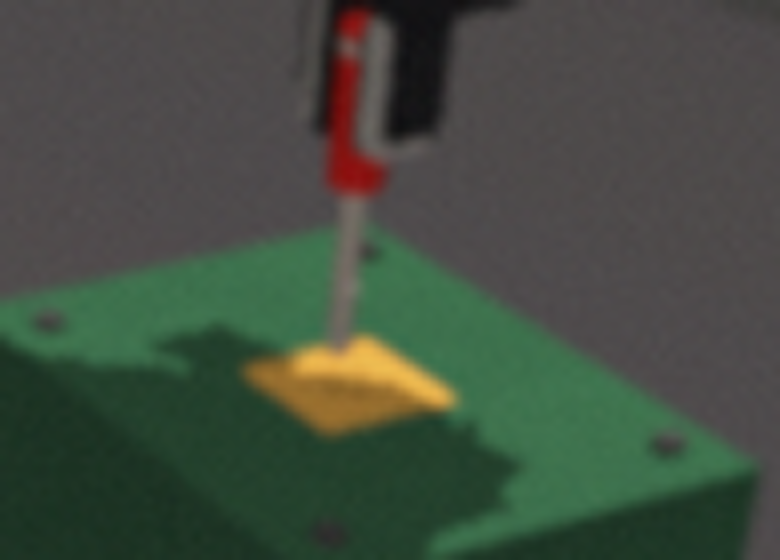

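```bash
python3 -c "
from h import *
import pickle
F=pickle.load(open('F0.pkl','rb'));f=F['scene']
g=f['img'][130:156,368:408].astype(int); m=(cv2.cvtColor(f['img'],cv2.COLOR_BGR2HSV)[130:156,368:408,2]).astype(int)
print(m[8:18,13:28])
print('plate TL etc centre; hole',onplane(f,388,143.1,.085),'tip',onplane(f,387.3,138.75,.0948))
rel([.5268,.2231,.163])"
```

```text
[[125 131 142 163 182 194 208 221 230 228 212 177 132 117 113]
 [187 199 210 223 230 232 233 233 234 235 233 224 198 155 125]
 [232 233 233 233 234 233 234 234 233 233 234 233 231 212 178]
 [235 235 234 232 226 222 228 229 229 230 233 234 234 233 224]
 [236 235 234 227 205 191 195 202 206 217 229 234 234 235 235]
 [235 235 234 229 205 182 171 169 177 202 227 234 235 235 234]
 [235 236 235 233 227 212 204 200 202 216 229 235 235 235 235]
 [218 234 236 237 235 233 234 233 233 234 235 235 234 233 232]
 [163 208 230 235 237 237 236 236 235 234 232 227 216 204 193]
 [121 143 191 223 235 235 234 229 219 210 200 178 153 134 126]]
plate TL etc centre; hole [0.53054413 0.22340871 0.085     ] tip [0.52774265 0.22265669 0.0948    ]
t 7.25 ee [0.528  0.2217 0.1661] yang -5.11 tilt [0.0005 0.0002] delta cm [ 0.13 -0.13  0.31] F [-0.13 -0.08 -0.87] grip 0.168 59.4 q7 -0.47
```

Tip and hole agree to within about 2 mm: the tip is at (387.3,138.8) in the scene view, the hole at (387.5,142.9). I'll correct slightly and lower the pin gently.

arm_command --moves '[[[0.15,-0.05,0.2,0],[0,0,0.2,0],[0,0,0.2,0],[0,0,0.2,0],[0,0,0.2,0]]]'

```text
t: 7.75
ee_pos: [0.5273, 0.2234, 0.1556]
tcp_rot: [-2.318, -2.121, 0.0]
wrist_force: [-0.3, 0.4, -1.0]
grip_width: 0.166
grasp_force: 59.4
```

arm_command --moves '[[[0,0,0.1,0],[0,0,0.1,0],[0,0,0.1,0],[0,0,0.1,0],[0,0,0,0]]]'

```text
t: 8.25
ee_pos: [0.5273, 0.2234, 0.1517]
tcp_rot: [-2.318, -2.121, 0.0]
wrist_force: [-1.2, 0.1, -1.1]
grip_width: 0.169
grasp_force: 59.4
```

Tip is about 4 mm into the hole with no force. I'll keep feeling downward.

arm_command --moves '[[[0,0,0.1,0],[0,0,0.1,0],[0,0,0.1,0],[0,0,0.1,0],[0,0,0.1,0]]]'

```text
t: 8.75
ee_pos: [0.5273, 0.2234, 0.1467]
tcp_rot: [-2.318, -2.121, -0.0]
wrist_force: [0.2, -0.6, -1.1]
grip_width: 0.167
grasp_force: 59.4
```

arm_command --moves '[[[0,0,0.1,0],[0,0,0.1,0],[0,0,0.1,0],[0,0,0,0]]]'

```text
t: 9.15
ee_pos: [0.5273, 0.2234, 0.1436]
tcp_rot: [-2.318, -2.121, 0.0]
wrist_force: [-0.8, -1.2, -0.5]
grip_width: 0.166
grasp_force: 59.4
```

arm_command --moves '[[[0,0,0.1,0],[0,0,0.1,0],[0,0,0.1,0],[0,0,0,0]]]'

```text
t: 9.55
ee_pos: [0.5273, 0.2234, 0.1407]
tcp_rot: [-2.318, -2.121, -0.0]
wrist_force: [0.3, -0.4, -0.1]
grip_width: 0.165
grasp_force: 59.4
```

arm_command --moves '[[[0,0,0.1,0],[0,0,0.1,0],[0,0,0.1,0],[0,0,0,0]]]'

```text
t: 9.95
ee_pos: [0.5276, 0.2235, 0.1385]
tcp_rot: [2.318, 2.121, 0.001]
wrist_force: [-1.2, -0.5, 4.3]
grip_width: 0.17
grasp_force: 60.1
```

arm_command --moves '[[[0,0,0.1,0],[0,0,0.1,0],[0,0,0.1,0],[0,0,0,0]]]'

```text
t: 10.35
ee_pos: [0.5277, 0.2236, 0.1357]
tcp_rot: [2.318, 2.12, 0.002]
wrist_force: [-2.1, 1.0, 5.7]
grip_width: 0.16
grasp_force: 60.3
```

arm_command --moves '[[[0,0,0.1,0],[0,0,0.1,0],[0,0,0.1,0],[0,0,0,0]]]'

```text
t: 10.75
ee_pos: [0.5277, 0.2235, 0.1325]
tcp_rot: [2.318, 2.12, 0.002]
wrist_force: [-0.9, -1.8, 6.6]
grip_width: 0.17
grasp_force: 60.2
```

Contact with the catch came at about z = 0.140, and the force is rising as its spring should. I'll check whether the tray has moved.

```bash
cat >> h.py <<'E'
def tray(n):
    f=grab_frame("top"); h=cv2.cvtColor(f["img"],cv2.COLOR_BGR2HSV); W=cloud(f)
    m=cv2.inRange(h,(15,120,80),(35,255,255)); m[(W[...,2]>.06)|(W[...,2]<.01)]=0; m[:,260:]=0; m[:230]=0
    c=max(cv2.findContours(m,cv2.RETR_EXTERNAL,cv2.CHAIN_APPROX_NONE)[0],key=cv2.contourArea); r=plane_rect(f,c,.041)
    e=np.array([np.cos(np.radians(-9)),np.sin(np.radians(-9))]); d=np.array([.527,.223])*1000-np.array(r[0])
    print("tray rect",r,"front centre dist from unit centre %.1f (locked ~93)"%np.hypot(*d)); cv2.imwrite(f"pics/{n}.png",f["img"])
E
python3 -c "
from h import *
rel([.5273,.2234,.13]);tray('tray1');rel([.5273,.2234,.13])"
```

```text
t 10.75 ee [0.5277 0.2235 0.1325] yang -5.09 tilt [0.0009 0.0005] delta cm [-0.02 -0.04  0.25] F [-0.94 -1.82  6.64] grip 0.17 60.2 q7 -0.46
tray rect ((427.5925598144531, 236.90345764160156), (135.9771270751953, 6.140952110290527), 81.0255126953125) front centre dist from unit centre 100.4 (locked ~93)
t 10.80 ee [0.5277 0.2235 0.1326] yang -5.10 tilt [0.0009 0.0006] delta cm [-0.02 -0.04  0.26] F [-1.45  0.58  6.13] grip 0.173 60.2 q7 -0.46
```

The tray is already coming out, by about 7 mm. I'll hold the catch down.

arm_command --moves '[[[0,0,0.05,0],[0,0,0,0],[0,0,0,0],[0,0,0,0],[0,0,0,0]]]'

```text
t: 11.3
ee_pos: [0.5277, 0.2235, 0.1322]
tcp_rot: [2.318, 2.12, 0.002]
wrist_force: [-0.8, -0.3, 6.6]
grip_width: 0.168
grasp_force: 60.2
```

arm_command --moves '[[[0,0,0,0],[0,0,0,0],[0,0,0,0],[0,0,0,0],[0,0,0,0]]]'

```text
t: 11.8
ee_pos: [0.5277, 0.2236, 0.1322]
tcp_rot: [2.318, 2.12, 0.002]
wrist_force: [-1.8, -0.5, 6.0]
grip_width: 0.168
grasp_force: 60.2
```

```bash
python3 -c "
from h import *
tray('tray2')"
```

```text
tray rect ((411.77630615234375, 239.17941284179688), (137.17337036132812, 6.775745868682861), 81.03569793701172) front centre dist from unit centre 116.4 (locked ~93)
```

arm_command --moves '[[[0,0,0,0],[0,0,0,0],[0,0,0,0],[0,0,0,0],[0,0,0,0]]]'

```text
t: 12.35
ee_pos: [0.5278, 0.2236, 0.1322]
tcp_rot: [2.318, 2.12, 0.002]
wrist_force: [-0.8, -0.0, 6.6]
grip_width: 0.168
grasp_force: 60.2
```

arm_command --moves '[[[0,0,0,0],[0,0,0,0],[0,0,0,0],[0,0,0,0],[0,0,0,0]]]'

```text
t: 12.85
ee_pos: [0.5278, 0.2236, 0.1322]
tcp_rot: [2.318, 2.12, 0.002]
wrist_force: [-0.8, -1.4, 6.8]
grip_width: 0.169
grasp_force: 60.2
```

arm_command --moves '[[[0,0,0,0],[0,0,0,0],[0,0,0,0],[0,0,0,0],[0,0,0,0]]]'

```text
t: 13.35
ee_pos: [0.5277, 0.2236, 0.1322]
tcp_rot: [2.318, 2.12, 0.002]
wrist_force: [-0.5, -1.8, 5.4]
grip_width: 0.168
grasp_force: 60.2
```

arm_command --moves '[[[0,0,0,0],[0,0,0,0],[0,0,0,0],[0,0,0,0],[0,0,0,0]]]'

```text
t: 13.85
ee_pos: [0.5277, 0.2236, 0.1321]
tcp_rot: [2.318, 2.12, 0.002]
wrist_force: [-1.1, -0.1, 5.9]
grip_width: 0.168
grasp_force: 60.2
```

arm_command --moves '[[[0,0,0,0],[0,0,0,0],[0,0,0,0],[0,0,0,0],[0,0,0,0]]]'

```text
t: 14.35
ee_pos: [0.5278, 0.2236, 0.1322]
tcp_rot: [2.318, 2.12, 0.002]
wrist_force: [-0.9, -0.2, 6.7]
grip_width: 0.167
grasp_force: 60.2
```

arm_command --moves '[[[0,0,0,0],[0,0,0,0],[0,0,0,0],[0,0,0,0],[0,0,0,0]]]'

```text
t: 14.85
ee_pos: [0.5278, 0.2236, 0.1322]
tcp_rot: [2.318, 2.12, 0.002]
wrist_force: [-0.7, 0.3, 7.1]
grip_width: 0.167
grasp_force: 60.2
```

```bash
python3 -c "
from h import *
tray('tray3')
rel([.5273,.2234,.2])"
```

```text
tray rect ((376.0588684082031, 245.1636962890625), (136.12918090820312, 7.825179576873779), 81.34379577636719) front centre dist from unit centre 152.6 (locked ~93)
t 14.90 ee [0.5277 0.2235 0.1322] yang -5.09 tilt [0.0009 0.0006] delta cm [-0.01 -0.04 -6.78] F [-1.57 -0.43  5.38] grip 0.168 60.2 q7 -0.46
```

The tray is 59.6 mm out, so fully out. I'll withdraw the pin and carry it back to its original hole.

arm_command --moves '[[[0,0,-0.5,0],[0,0,-1,0],[0,0,-1.5,0],[0,0,-2,0],[0,0,-1.6,0]]]'

```text
t: 15.4
ee_pos: [0.5272, 0.2232, 0.1989]
tcp_rot: [2.318, 2.12, -0.0]
wrist_force: [-0.2, 0.5, -2.3]
grip_width: 0.168
grasp_force: 59.3
```

arm_command --moves '[[[-2,0.3,0,0],[-4,0.6,0,0],[-4,0.7,0,0],[-4,0.7,0,0],[-4,0.7,0,0]]]'

```text
t: 15.9
ee_pos: [0.5409, 0.0398, 0.1982]
tcp_rot: [-2.317, -2.121, -0.0]
wrist_force: [0.6, 0.2, -0.3]
grip_width: 0.165
grasp_force: 59.3
```

arm_command --moves '[[[-4,0.7,0,0],[-4,0.7,0,0],[-4,0.7,0,0],[-4,0.7,0,0],[-4,0.7,0,0]]]'

```text
t: 16.4
ee_pos: [0.558, -0.1624, 0.1981]
tcp_rot: [-2.318, -2.12, -0.0]
wrist_force: [0.4, -0.5, -0.8]
grip_width: 0.166
grasp_force: 59.3
```

arm_command --moves '[[[-4,0.7,0,0],[-4,0.7,0,0],[-3,0.5,0,0],[-1,0.2,0,0],[0,0,0,0]]]'

```text
t: 16.9
ee_pos: [0.5678, -0.2843, 0.1977]
tcp_rot: [2.321, 2.117, -0.001]
wrist_force: [-0.4, 0.0, -1.1]
grip_width: 0.166
grasp_force: 59.3
```

```bash
python3 -c "
from h import *
rel([.5635,-.286,.133])"
```

```text
t 16.90 ee [ 0.5678 -0.2843  0.1977] yang -5.28 tilt [-0.0005 -0.0006] delta cm [-0.2  -0.41  6.47] F [-0.44  0.01 -1.09] grip 0.166 59.3 q7 0.47
```

arm_command --moves '[[[-0.2,-0.4,1,0],[0,0,2.5,0],[0,0,2,0],[0,0,0.8,0],[0,0,0,0]]]'

```text
t: 17.4
ee_pos: [0.5636, -0.2814, 0.1326]
tcp_rot: [-2.313, -2.121, 0.001]
wrist_force: [0.2, 0.6, 0.3]
grip_width: 0.167
grasp_force: 59.4
```

```bash
python3 -c "
from h import *
rel([.5635,-.286,.133])
f=grab_frame('scene'); g=f['img'][200:280,120:220]
cv2.imwrite('pics/back.png',cv2.resize(g,None,fx=7,fy=7,interpolation=2))"
```

```text
t 17.40 ee [ 0.5636 -0.2814  0.1326] yang -4.95 tilt [-0.0032  0.0023] delta cm [-0.46  0.03 -0.04] F [0.24 0.58 0.33] grip 0.167 59.4 q7 0.50
```

View pics/back.png

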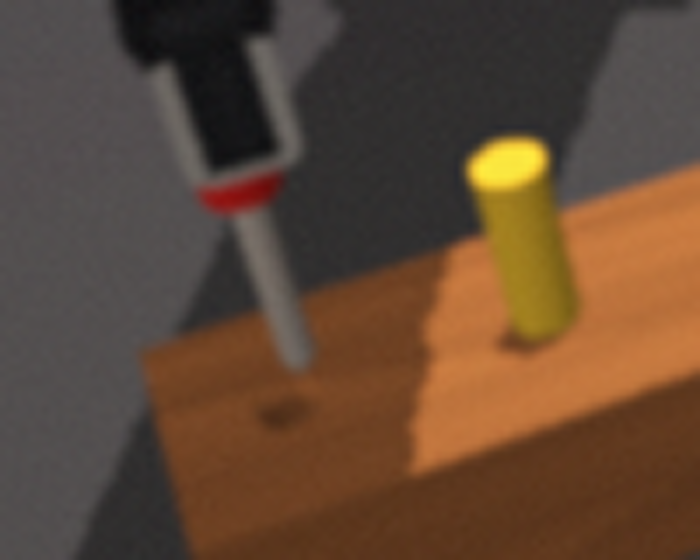

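The tip, at crop (297,368), is about 4 mm to the +y side of the hole at crop (285,412), matching the pose error. I'll correct that and check.

arm_command --moves '[[[-0.4,0,0,0],[0,0,0,0],[0,0,0,0]]]'

```text
t: 17.75
ee_pos: [0.5645, -0.2886, 0.1353]
tcp_rot: [2.317, 2.119, 0.001]
wrist_force: [-0.4, -0.3, -1.2]
grip_width: 0.171
grasp_force: 59.4
```

```bash
python3 -c "
from h import *
rel([.5635,-.286,.0746])"
```

```text
t 17.75 ee [ 0.5645 -0.2886  0.1353] yang -5.12 tilt [ 0.0015 -0.0007] delta cm [ 0.25 -0.13  6.07] F [-0.42 -0.3  -1.23] grip 0.171 59.4 q7 0.51
```

arm_command --moves '[[[0.22,-0.1,0,0],[0,0,0.2,0],[0,0,0.2,0],[0,0,0,0],[0,0,0,0]]]'

```text
t: 18.25
ee_pos: [0.5632, -0.2856, 0.1301]
tcp_rot: [-2.318, -2.12, 0.0]
wrist_force: [-0.3, 0.6, -1.1]
grip_width: 0.167
grasp_force: 59.4
```

```bash
python3 -c "
from h import *
rel([.5635,-.286,.0746])"
```

```text
t 18.25 ee [ 0.5632 -0.2856  0.1301] yang -5.09 tilt [-0.0004  0.0002] delta cm [-0.04  0.04  5.55] F [-0.29  0.58 -1.13] grip 0.167 59.4 q7 0.50
```

Aligned; lowering into the hole.

arm_command --moves '[[[0,0,0.2,0],[0,0,0.2,0],[0,0,0.2,0],[0,0,0.2,0],[0,0,0.2,0]]]'

```text
t: 18.75
ee_pos: [0.5632, -0.2856, 0.12]
tcp_rot: [-2.318, -2.121, 0.0]
wrist_force: [-0.1, -0.5, -0.3]
grip_width: 0.167
grasp_force: 59.4
```

arm_command --moves '[[[0,0,0.2,0],[0,0,0.2,0],[0,0,0.2,0],[0,0,0.2,0],[0,0,0.2,0]]]'

```text
t: 19.25
ee_pos: [0.5633, -0.2856, 0.1101]
tcp_rot: [-2.318, -2.121, 0.0]
wrist_force: [0.4, 0.4, -0.3]
grip_width: 0.168
grasp_force: 59.4
```

arm_command --moves '[[[0,0,0.3,0],[0,0,0.3,0],[0,0,0.3,0],[0,0,0.3,0],[0,0,0.3,0]]]'

```text
t: 19.75
ee_pos: [0.5632, -0.2856, 0.095]
tcp_rot: [-2.318, -2.121, 0.0]
wrist_force: [0.4, 0.8, -0.5]
grip_width: 0.17
grasp_force: 59.4
```

arm_command --moves '[[[0,0,0.3,0],[0,0,0.3,0],[0,0,0.3,0],[0,0,0.3,0],[0,0,0.3,0]]]'

```text
t: 20.25
ee_pos: [0.5633, -0.2856, 0.08]
tcp_rot: [-2.318, -2.121, 0.0]
wrist_force: [-0.5, -0.3, -0.6]
grip_width: 0.166
grasp_force: 59.4
```

arm_command --moves '[[[0,0,0.2,0],[0,0,0.2,0],[0,0,0.1,0],[0,0,0,0]]]'

```text
t: 20.65
ee_pos: [0.5632, -0.2856, 0.0751]
tcp_rot: [-2.318, -2.12, 0.0]
wrist_force: [0.1, 1.0, -1.4]
grip_width: 0.167
grasp_force: 59.4
```

arm_command --moves '[[[0,0,0,0],[0,0,0,0],[0,0,0,0],[0,0,0,0],[0,0,0,0]]]' --gripper 0.6

```text
t: 21.15
ee_pos: [0.5634, -0.2856, 0.0754]
tcp_rot: [2.318, 2.121, 0.0]
wrist_force: [-0.2, -0.2, -0.5]
grip_width: 0.598
grasp_force: 0.0
```

arm_command --moves '[[[0,0,-1,0],[0,0,-3,0],[0,0,-4,0],[0,0,-3,0],[0,0,0,0]]]'

```text
t: 21.65
ee_pos: [0.5664, -0.2876, 0.1915]
tcp_rot: [2.311, 2.114, 0.006]
wrist_force: [-0.0, -0.4, 0.0]
grip_width: 0.602
grasp_force: 0.0
```

```bash
python3 -c "
from h import *
tray('t4'); rel([.5635,-.286,.0746])
a=grab_frame('top')['img'][150:260,100:480];b=grab_frame('scene')['img'][130:330,110:470]
cv2.imwrite('pics/end.png',np.vstack([cv2.resize(a,(720,208)),cv2.resize(b,(680,378))] if 0 else [cv2.resize(a,(720,208)),cv2.resize(b,(720,390))]))"
```

```text
tray rect ((375.952392578125, 245.1815643310547), (136.124267578125, 7.345931053161621), 81.05855560302734) front centre dist from unit centre 152.7 (locked ~93)
t 21.70 ee [ 0.5651 -0.2867  0.189 ] yang -5.10 tilt [ 0.0058 -0.0023] delta cm [ 0.07 -0.24 11.43] F [-0.53  0.19  0.66] grip 0.6 0.0 q7 0.49
```

View pics/end.png

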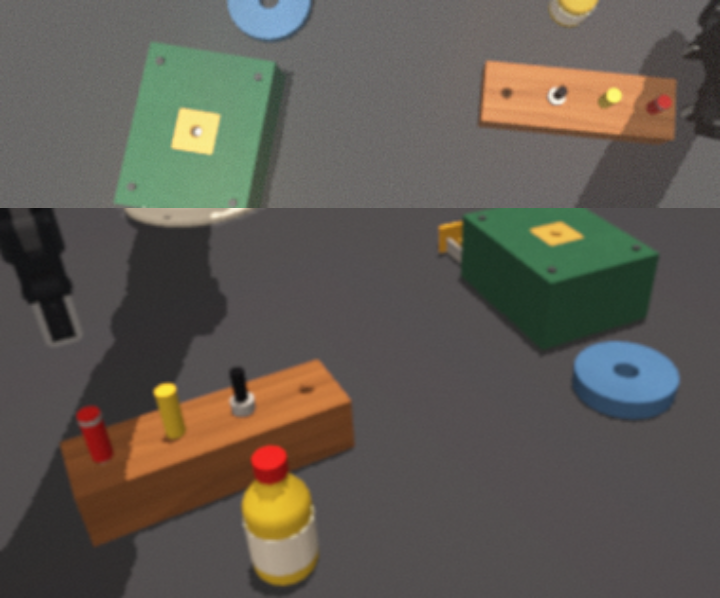

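The pin stands fully down in its own hole at picture (95,435), the jaws are clear of everything, the tray is out, and the bystanders look undisturbed. I'll hand in.

```bash
python3 -c "
from h import *
print(ticket.hand_in())"
```

```text
the job is handed in; nothing more can be done
None
```

The job is handed in (no verdict was returned): the tray is fully out, measured at about 60 mm, and the red pin is back upright and fully down in its own rack hole and released, with the press reading about 8 N at most and no visible change to the other items.

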